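Swap the two saddle carriers on the positioning frame's rail

TASK

The tall and the low carrier are at each other's ends of the positioning frame's rail: swap them, parking one on the yellow mat if it helps. Each must end up sitting fully down astride the rail with its pointer facing in towards the middle, slid outward until its block presses the sprung buffer in a little and stays resting against it, and let go. Press gently, never driving a buffer to the end of its travel, tip neither carrier over, and leave everything else on the bench where it is.

Things in the scene. Friction and masses are not known exactly. Their poses are not given: they have to be found in the camera images.
- rail: positioning frame, fixed: straight dark square rail, 15 mm wide (x), 470 long (y), z 44 to 60, on end posts (y +-225) and a base plate 90 x 490 x 12. Origin on the bench under the rail's middle, y along the rail (robot's left at yaw 0), z up. A carrier fully down on it has its origin at z 40. Near each end a metal clamp (38 x 24, z 36 to 78, black knob towards the robot) holds a sprung buffer.
- tall_carrier: metal saddle carrier, the taller one, 0.3-0.5 kg. Origin: centre of its underside (leg bottoms); x along its slot, the way its pointer points; z up. Block 44 (x) x 40 (y), z 20-40 mm; legs (z 0-20, y 10-20 each side) leave a through slot along x, 20 wide (28 at the mouth), roof at z 20. Neck 28 (x) x 24 (y), z 40-100: grip it across y. Black knob on its -x side (z 52-72, to x -23). Stands on its legs.
- tall_carrier_tip (a point): tip of the tall carrier's pointer (steel, 8 mm thick, on the carrier's +x side: x 50, z 87 mm in its frame). At the start both carriers sit astride the rail, 65 to 90 mm either side of its middle, and both pointers point the same way along it, so one carrier has to be turned half round (two quarter turns with a regrasp will do).
- low_carrier: metal saddle carrier, the shorter one, 0.3-0.5 kg. Origin: centre of its underside (leg bottoms); x along its slot, the way its pointer points; z up. Block 44 (x) x 40 (y), z 20-40 mm; legs (z 0-20, y 10-20 each side) leave a through slot along x, 20 wide (28 at the mouth), roof at z 20. Neck 28 (x) x 24 (y), z 40-72: grip it across y. Black knob on its -x side (z 52-72, to x -23). Stands on its legs.
- low_carrier_tip (a point): tip of the low carrier's pointer (steel, 8 mm thick, on the carrier's +x side: x 50, z 62 mm in its frame). At the start both carriers sit astride the rail, 65 to 90 mm either side of its middle, and both pointers point the same way along it, so one carrier has to be turned half round (two quarter turns with a regrasp will do).
- mat: yellow mat lying fixed on the bench between robot and rail, 130 (x) x 160 (y) x 3 mm, kept clear: room to park one carrier. Origin: centre of its underside.
- left_buffer (a joint): travel (m) of the buffer at the rail's +y end: 0 free, 0.012 fully in. Round 16 mm rubber tip facing the middle, centre at z 70. Its place differs every time and is not reported: free face 124-162 mm from the rail's middle, each end its own. Spring 0.5 N/mm, no preload. On letting go it pushes the carrier back a little, until friction on the rail holds it.
- right_buffer (a joint): travel (m) of the buffer at the rail's -y end: 0 free, 0.012 fully in. Round 16 mm rubber tip facing the middle, centre at z 70. Its place differs every time and is not reported: free face 124-162 mm from the rail's middle, each end its own. Spring 0.5 N/mm, no preload. On letting go it pushes the carrier back a little, until friction on the rail holds it.
- model: bystander: a white printed specimen model on a grey foot; origin under its foot
- screwdriver: bystander: a black-handled screwdriver lying on the bench, 160 mm long
- dish: bystander: a shallow white dish, 84 mm across; origin under its foot
- cement_jar: bystander: a small grey jar, 48 mm across, 50 mm high; origin under its foot
- solution_bottle: bystander: an amber bottle, 52 mm across, 120 mm high; origin under its foot
- spare_collar: bystander: a spare metal collar, 34 mm across, 14 mm high; origin under its foot
- spare_block: bystander: a spare metal block 50 x 30 x 25 mm; origin under its foot
Things that resemble listed ones, but are neither listed nor needed, are in the scene too. What is shaped like the low_carrier but green is not meant.

How it is judged (in metres and radians):
At the end, for the whole second after the job is handed in: Each carrier is over 130 mm from its start, over 90 mm from the rail's middle (opposite sides), fully down (origin 37-43 mm up, within 5 mm of the rail's centre line, upright to 0.08 rad), pointer tip within 125 mm of the middle, at rest, and both buffers are left pressed in 0.5 to 11 mm (distance of each of tall_carrier, low_carrier from where it was at the start of the episode above 0.13 m and z of tall_carrier in the frame of rail between 0.037 and 0.043 m and x of tall_carrier in the frame of rail between -0.005 and 0.005 m and angle between each of tall_carrier, low_carrier's own z axis and vertical below 0.08 rad and horizontal distance between each of tall_carrier_tip, low_carrier_tip and rail below 0.125 m and linear speed of each of tall_carrier, low_carrier below 0.01 m/s and z of low_carrier in the frame of rail between 0.037 and 0.043 m and x of low_carrier in the frame of rail between -0.005 and 0.005 m and ((y of tall_carrier in the frame of rail above 0.09 m and y of low_carrier in the frame of rail below -0.09 m) or (y of tall_carrier in the frame of rail below -0.09 m and y of low_carrier in the frame of rail above 0.09 m)) and value of joint left_buffer between 0.0005 and 0.011 m and value of joint right_buffer between 0.0005 and 0.011 m); the robot touches nothing.
It fails at once if a buffer is driven to the end of its travel (over 11 mm) (value of joint any of left_buffer, right_buffer above 0.011 m).
It fails at once if a carrier is tipped more than 0.7 rad (angle between any of tall_carrier, low_carrier's own z axis and vertical above 0.7 rad).
It fails at once if a bystander is moved more than 15 mm (distance of any of model, screwdriver, dish, cement_jar, solution_bottle, spare_collar, spare_block from where it was at the start of the episode above 0.015 m).
It also fails if it takes over 70 s, if anything falls off the work surface, if the arm or the gripper's body presses on something with over 40 N, if the wrist force passes 120 N, or if a joint passes its speed limit or range.

ROBOT

A 6-joint arm with a two-finger parallel gripper is mounted at the origin on the work surface. World frame = base frame: x ahead of the robot, y to its left, z up, the work surface at z = 0. Lengths are in mm, angles in rad, forces in N, time in s.
With the tool pointing down it reaches from about 350 to 975 mm from the base axis. Payload 7.1 kg.
Tool frame: the origin (TCP) lies at the very end of the fingers, on their centre line; the grasp point (between the pads) lies env.tcp_to_grasp behind it (env.tcp_to_grasp is the distance from the TCP to the grasp point, in mm); z points along the fingers, y is the direction in which the jaws open and shut (so a half turn about z gives the same grasp; the last joint's range is limited). The gripper opens to 88 mm and grips with 3 to 60 N. Pads are 20 mm wide; open, the fingers measure 115 mm over their backs; the gripper's body (75 mm by 178 mm) begins 61 mm behind the grasp point.
Start: joints at [-1.214, 0.423, 1.63, -0, 1.089, -0.019], TCP at [229.402, -581.36, 222.675] pointing down, gripper open.
Joint ranges: [-3, 3], [-0.9, 2.11], [0.09, 2.58], [-1.31, 4.45], [0.11, 2.69], [-2.54, 2.54]. Speed limits (rad/s): [2.39, 2.39, 3.01, 3.14, 3.14, 3.14].

INTERFACE

Orientations are given as a unit quaternion [x, y, z, w].
In Python, from cell import env, snapshot gives the robot as it stands.
- The arm moves only by the tool drive_tool, never from a script. Its argument "commands" is text: rows parted by semicolons, each of 7 numbers parted by spaces: the shift along the tool's x, y, z in mm, then the turn, a rotation vector about the tool's x, y, z in rad, then the opening, from -1 (shut) to 1 (fully open), so that 0 is half open. A call has 1 to 10 rows; each row is the pose to reach, as a shift and turn from the pose commanded when the call began, along the tool's axes at that moment; what a row does not reach only later rows make up. A row lasts 1/8 s, in which the tool goes at most 62.5 mm and 10.7 degrees, less where a joint would pass 70% of its speed; a pose out of reach is approached as far as the arm can. A call with a gripper value outside its range is refused whole. The fingers move at their own pace and stop on an object; the grip force is fixed at half the most. Time passes only in rows, so rows that repeat a pose let the fingers close. It gives the time, the measured TCP pose, the force and the opening at its end, in the units of the state.
- env.get_obs(): the state, without advancing time (a new reading comes with each control period).
- snapshot(name): name is "side" or "top"; returns a dict with "frame" (400x640x3 uint8, red, green, blue), "fx", "fy", "cx", "cy" (pixels), "D" ([k1, k2, p1, p2, k3] as OpenCV has them; the pictures are not rectified), "pose" (4x4, takes a point from camera to world coordinates). Camera axes: x right, y down, z forward; pixel columns grow to the right and rows downward; lengths in mm; the calibration is good to about 2 mm. A picture is of the moment at which its call begins. There is no depth.
- env.hand_in(): hands the job in, once; it reports no verdict.
The state is a dict: "clock": time; "qpos": joint angles; "qd": joint speeds; "joint_torque": joint torques, N m; "position": TCP position; "orientation": TCP orientation; "contact_force": force on the tool from outside, world axes, zero at the start; "torque": the same for the moment, N m; "width": finger opening in mm.
Only numpy, scipy, OpenCV 4.12 (cv2) and the standard library are available. Lean on these libraries where they do the work, as an engineer would, in place of code of your own. Each camera call takes 0.05 s, during which the arm holds its last target.

## Working session

There is one attempt and no reset: what is moved stays moved. The work goes in short steps, Python scripts to look and compute and a tool call to move; the robot and the scene stay as the last step left them, time stands still between calls to the robot, and variables do not carry over. Pictures are saved under pics/ and viewed, and the job is handed in when it is done.

Besides the shell and the picture viewer there is one more tool, called after "Emit:" as name(argument=value, ...) on one line, values as JSON. drive_tool: Moves the arm, as the interface text tells. Its arguments: {"type":"object","properties":{"commands":{"type":"string"}},"required":["commands"]}

```bash
ls; mkdir -p pics; python3 - <<'E'
from cell import env, snapshot
import cv2
print(env.get_obs()); print(env.tcp_to_grasp)
for n in ("side","top"):
    s=snapshot(n); cv2.imwrite(f"pics/{n}0.png",s["frame"][:,:,::-1]); print(n,{k:s[k] for k in s if k!="frame"})
E
```

```text
pics
{'clock': 0.0, 'qpos': array([-1.21400437e+00,  4.23822979e-01,  1.63068067e+00, -3.48952918e-05,
        1.08861622e+00, -1.89906565e-02]), 'qd': array([ 7.80589691e-05, -2.29798802e-04,  9.95143524e-05,  7.58579528e-04,
        8.19433144e-04, -1.55620482e-03]), 'joint_torque': array([ 1.49477262e-03, -5.44621038e+01, -2.73666179e+01,  6.44217012e-02,
        2.26643309e-02, -6.40022631e-05]), 'position': array([ 229.20108049, -580.85731909,  221.9165226 ]), 'orientation': array([ 9.82398497e-01,  1.86795638e-01, -1.43593872e-04, -7.50144594e-04]), 'contact_force': array([ 0.49665282, -0.0108095 , -0.3270636 ]), 'torque': array([-0.02570485,  0.05130909,  0.04860611]), 'width': 88.0267416846732}
18.700000000000003
side {'fx': 516.8333221807948, 'fy': 516.8333221807948, 'cx': 312.3782411834544, 'cy': 193.74137773295192, 'D': array([0.05126614, 0.        , 0.        , 0.        , 0.        ]), 'pose': array([[ 9.99458745e-01, -2.31277748e-02,  2.33949466e-02,
         5.40592672e+02],
       [-3.27348265e-02, -7.69731458e-01,  6.37527970e-01,
        -8.21330629e+02],
       [ 3.26322304e-03, -6.37948735e-01, -7.70071921e-01,
         1.14596187e+03],
       [ 0.00000000e+00,  0.00000000e+00,  0.00000000e+00,
         1.00000000e+00]])}
top {'fx': 386.31678445017843, 'fy': 386.31678445017843, 'cx': 323.31520918474433, 'cy': 202.74548618932505, 'D': array([0.01325869, 0.        , 0.        , 0.        , 0.        ]), 'pose': array([[ 1.43193051e-02, -9.98129604e-01,  5.94327464e-02,
         5.30564117e+02],
       [-9.99893012e-01, -1.44714872e-02, -2.13092340e-03,
         5.99809407e+00],
       [ 2.98701796e-03, -5.93958744e-02, -9.98230038e-01,
         1.07677536e+03],
       [ 0.00000000e+00,  0.00000000e+00,  0.00000000e+00,
         1.00000000e+00]])}
```

View pics/side0.png

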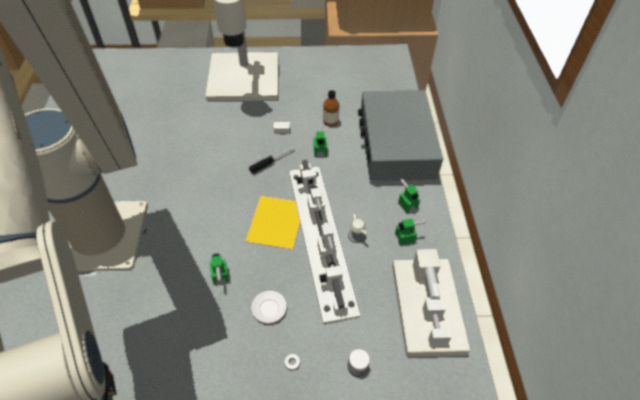

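View pics/top0.png

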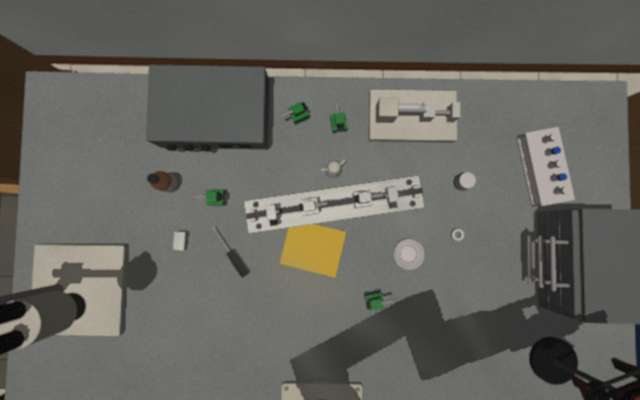

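```bash
python3 - <<'E'
import cv2
a=cv2.imread("pics/top0.png")[165:245,235:435]; cv2.imwrite("pics/top0c.png",cv2.resize(a,None,fx=4,fy=4,interpolation=cv2.INTER_CUBIC))
a=cv2.imread("pics/side0.png")[150:330,240:380]; cv2.imwrite("pics/side0c.png",cv2.resize(a,None,fx=3.3,fy=3.3,interpolation=cv2.INTER_CUBIC))
E
```

```text
(no output)
```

View pics/top0c.png

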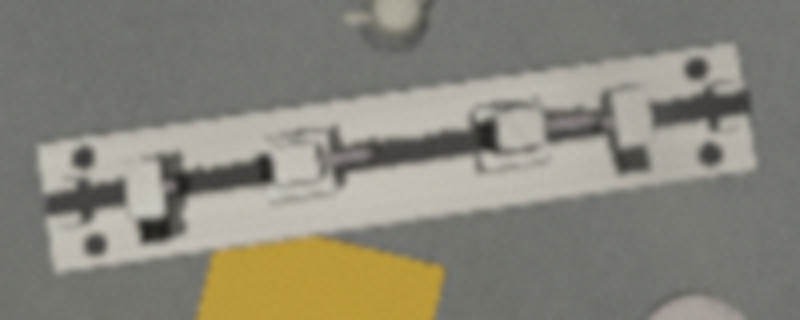

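View pics/side0c.png

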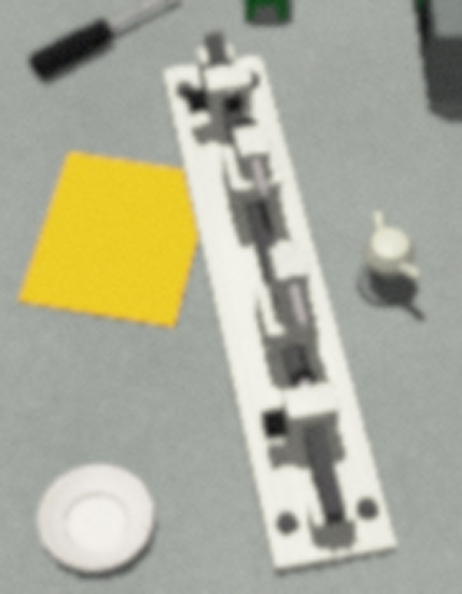

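```bash
cat > h.py <<'E'
import numpy as np, cv2
from cell import env, snapshot
from scipy.spatial.transform import Rotation as R
def cam(s): return np.array([[s["fx"],0,s["cx"]],[0,s["fy"],s["cy"]],[0,0,1]])
def proj(s,P):
    T=np.linalg.inv(s["pose"]); P=np.atleast_2d(np.asarray(P,float))
    return cv2.projectPoints(P,cv2.Rodrigues(T[:3,:3])[0],T[:3,3],cam(s),s["D"])[0][:,0]
def unproj(s,px,z):
    u=cv2.undistortPoints(np.asarray(px,float).reshape(-1,1,2),cam(s),s["D"])[:,0]
    d=np.c_[u,np.ones(len(u))]@s["pose"][:3,:3].T; c=s["pose"][:3,3]
    return c+d*((np.reshape(z,(-1,1))-c[2])/d[:,2:])
def rp(rail,p):  # rail (x,y,yaw) frame to world
    c,sn=np.cos(rail[2]),np.sin(rail[2]); p=np.atleast_2d(p).astype(float)
    return np.c_[rail[0]+c*p[:,0]-sn*p[:,1], rail[1]+sn*p[:,0]+c*p[:,1], p[:,2]]
def ri(rail,p):
    c,sn=np.cos(rail[2]),np.sin(rail[2]); p=np.atleast_2d(p).astype(float); d=p-np.array([rail[0],rail[1],0])
    return np.c_[c*d[:,0]+sn*d[:,1], -sn*d[:,0]+c*d[:,1], p[:,2]]
def box(x0,x1,y0,y1,z0,z1): return np.array([[x,y,z] for x in(x0,x1) for y in(y0,y1) for z in(z0,z1)],float)
ED=[(0,1),(2,3),(4,5),(6,7),(0,2),(1,3),(4,6),(5,7),(0,4),(1,5),(2,6),(3,7)]
def crop(s,img,c,name,f,boxes=()):
    x0,y0,x1,y1=c; a=cv2.resize(img[y0:y1,x0:x1],None,fx=f,fy=f,interpolation=cv2.INTER_CUBIC)
    for b,col in boxes:
        p=(proj(s,b)-[x0,y0]+.5)*f-.5
        for i,j in ED: cv2.line(a,tuple(int(v) for v in p[i].round()),tuple(int(v) for v in p[j].round()),col,1,cv2.LINE_AA)
    cv2.imwrite(name,a)
def shot(n,name=None):
    s=snapshot(n); img=s["frame"][:,:,::-1].copy()
    if name: cv2.imwrite(name,img)
    return s,img
E
python3 - <<'E'
from h import *
s,img=shot("top","pics/t1.png")
c=np.array([[38,145],[55,272],[757,168],[737,42]])/4+[235,165]-0.4
w=unproj(s,c,12); print(w.round(1)); m=w.mean(0); print(m)
d1=w[0]-w[3]; d2=w[1]-w[2]; print(np.linalg.norm(d1[:2]),np.linalg.norm(d2[:2]),np.linalg.norm((w[0]-w[1])[:2]),np.linalg.norm((w[2]-w[3])[:2]))
yaw=lambda d: np.arctan2(-d[0],d[1])
print(yaw(d1),yaw(d2))
# side: plate corners
s2,im2=shot("side","pics/s1.png")
c=np.array([[165,70],[260,57],[395,546],[275,570]])/3.3+[240,150]
w=unproj(s2,c,12); print(w.round(1),w.mean(0))
E
```

```text
[[ 596.   222.3   12. ]
 [ 508.9  208.3   12. ]
 [ 587.3 -273.8   12. ]
 [ 674.6 -260.    12. ]]
[591.7023472  -25.79315689  12.        ]
488.68400959924395 488.46140373423583 88.26325175155483 88.32672561577114
0.1614298296785041 0.16130155304187835
[[ 511.8  205.8   12. ]
 [ 597.5  219.1   12. ]
 [ 675.2 -261.6   12. ]
 [ 587.9 -277.6   12. ]] [593.09412402 -28.56577708  12.        ]
```

```bash
cat >> h.py <<'E'
def carrier(rail,y,h,sgn,x=0,z0=40): # sgn: pointer dir along rail y
    def tr(b):
        q=b.copy(); q[:,0]=x-b[:,1]*sgn; q[:,1]=y+b[:,0]*sgn; q[:,2]+=z0; return rp(rail,q)
    zt=87 if h==100 else 62
    return [(tr(box(-22,22,-20,20,0,40)),(0,0,255)),(tr(box(-14,14,-12,12,40,h)),(0,255,0)),(tr(box(14,50,-4,4,zt-4,zt+4)),(255,0,0))]
E
python3 - <<'E'
from h import *
rail=(592.2,-26.8,0.1613)
T=shot("top"); S=shot("side")
for n,z in (("L",80),("R",80)):
    px=np.array({"L":[303,168],"R":[512,137]}[n])/4+[235,165]-.4
    print(n,ri(rail,unproj(T[0],px,z)).round(1))
for k,(hl,hr) in enumerate(((100,72),(72,100))):
    b=carrier(rail,77,hl,-1)+carrier(rail,-68,hr,-1)+[(rp(rail,box(-45,45,-245,245,0,12)),(255,255,0))]
    crop(*T,(235,165,435,245),f"pics/ov_t{k}.png",4,b)
    crop(*S,(280,150,370,330),f"pics/ov_s{k}.png",3.3,b)
E
```

```text
L [[-2.3 65.2 80. ]]
R [[ -2.2 -71.4  80. ]]
```

View pics/ov_t0.png

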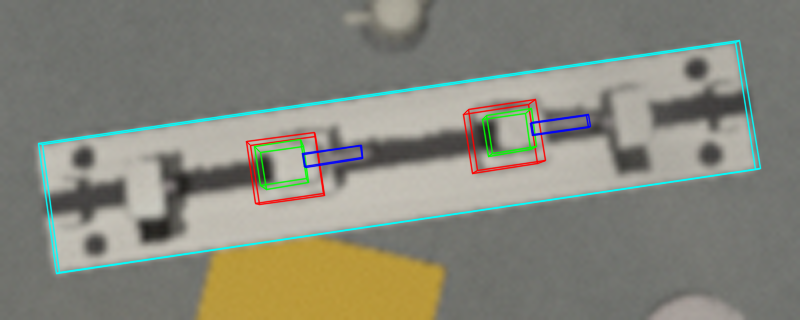

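View pics/ov_t1.png

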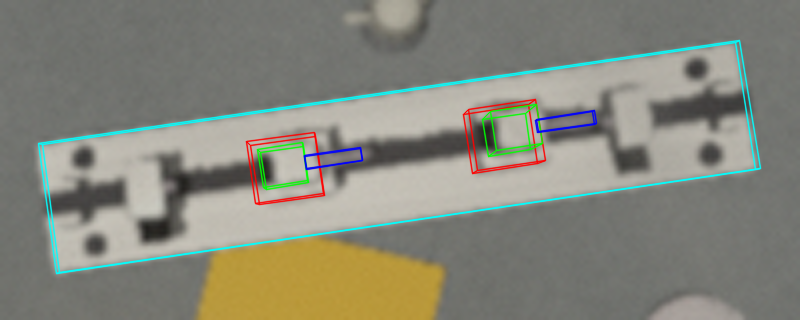

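View pics/ov_s0.png

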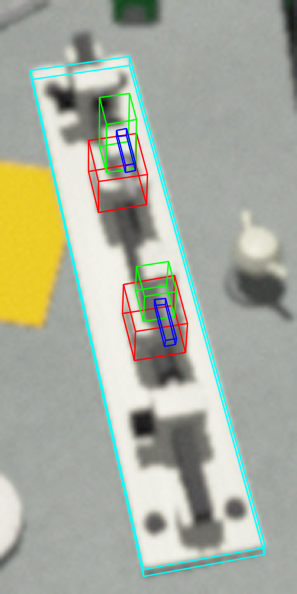

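View pics/ov_s1.png

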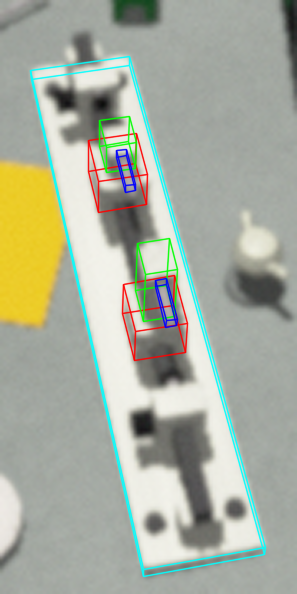

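```bash
python3 - <<'E'
from h import *
rail=(592.2,-26.8,0.1613)
T=shot("top"); S=shot("side")
out=[];o2=[]
for k,(hl,hr) in enumerate(((100,72),(72,100))):
    b=carrier(rail,66,hl,-1)+carrier(rail,-73,hr,-1)
    crop(*T,(285,175,395,225),f"pics/a.png",7,b); out.append(cv2.imread("pics/a.png"))
    crop(*S,(290,170,360,300),f"pics/a.png",4.5,b); o2.append(cv2.imread("pics/a.png"))
crop(*S,(290,170,360,300),f"pics/a.png",4.5); o2=[o2[0][:,:260],cv2.imread("pics/a.png")[:,:260],o2[1][:,:260]]
crop(*T,(285,175,395,225),f"pics/a.png",7)
cv2.imwrite("pics/ovt2.png",np.vstack(out)[:600]);cv2.imwrite("pics/ovs2.png",np.hstack(o2)[:600])
E
```

```text
(no output)
```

View pics/ovt2.png

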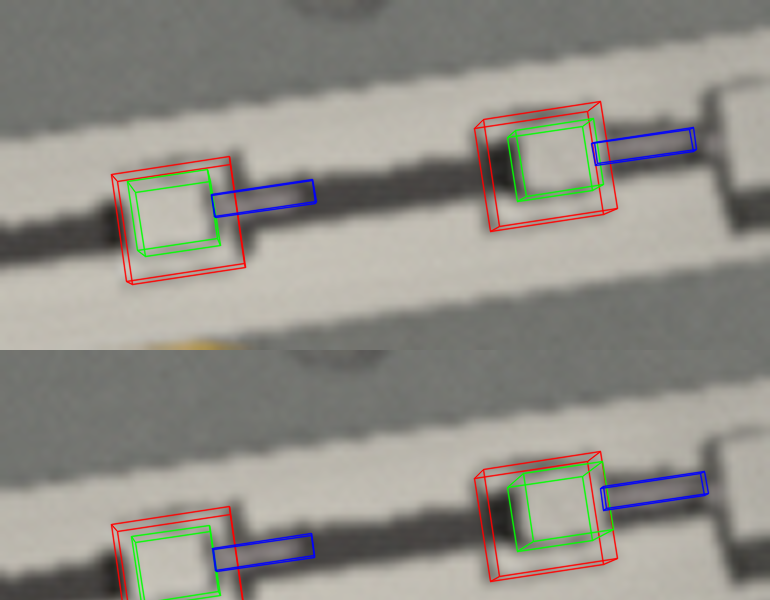

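View pics/ovs2.png

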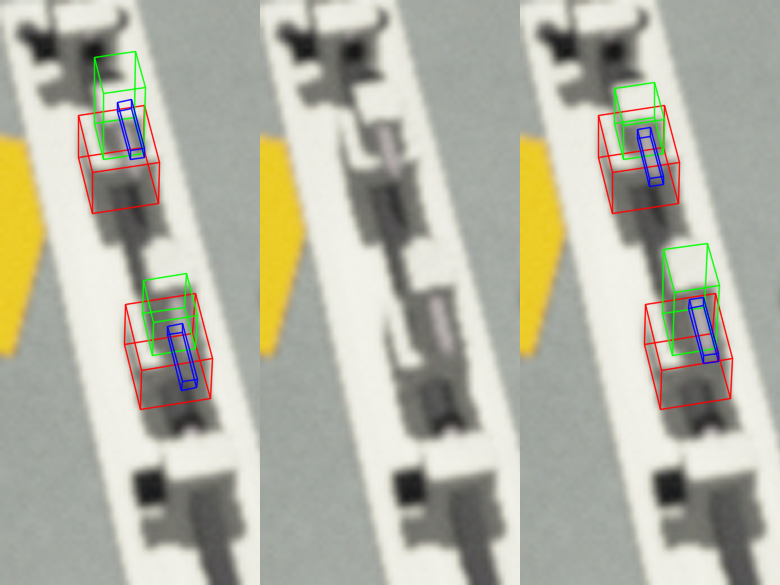

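View pics/a.png

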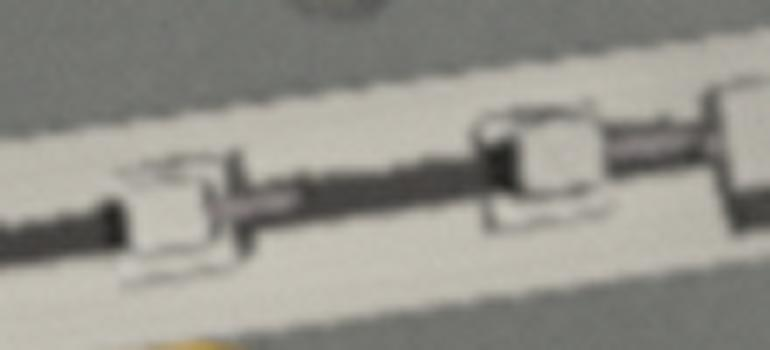

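```bash
cat >> h.py <<'E'
RAIL=(592.2,-26.8,0.1613)
def plan(xyz,yaw_y,pos=None,quat=None):
    """delta from pose to target TCP xyz, tool down, jaw axis at world yaw yaw_y (mod pi)"""
    o=env.get_obs(); p=o["position"] if pos is None else np.array(pos,float); q=o["orientation"] if quat is None else quat
    M=R.from_quat(q); d=M.inv().apply(np.array(xyz,float)-p)
    best=None
    for k in (0,np.pi):
        a=yaw_y+k; y=np.array([np.cos(a),np.sin(a),0]); z=np.array([0,0,-1.]); x=np.cross(y,z)
        rv=(M.inv()*R.from_matrix(np.c_[x,y,z])).as_rotvec()
        if best is None or np.linalg.norm(rv)<np.linalg.norm(best): best=rv
    print("shift",d.round(1),"turn",best.round(4),"| pos",p.round(1),"F",o["contact_force"].round(1),"w",round(o["width"],1),"t",round(o["clock"],2),"q6",o["qpos"][5].round(3))
E
python3 - <<'E'
from h import *
T=shot("top"); S=shot("side")
w=unproj(T[0],[[288,223],[346,233],[335,277],[280,264]],3); print(w.round(1),w.mean(0)); print(ri(RAIL,w).round(0))
a,b=(T[1][:,:,:],)*2
hsv=cv2.cvtColor(T[1],cv2.COLOR_BGR2HSV); m=cv2.inRange(hsv,(18,120,80),(35,255,255))
for C,lab in ((T,"top"),(S,"side")):
    hsv=cv2.cvtColor(C[1],cv2.COLOR_BGR2HSV); m=cv2.inRange(hsv,(18,150,100),(32,255,255))
    c=max(cv2.findContours(m,0,1)[0],key=cv2.contourArea); r=cv2.minAreaRect(c); print(lab,r, unproj(C[0],cv2.boxPoints(r),3).round(0).tolist(), unproj(C[0],r[0],3).round(1))
print(rp(RAIL,[[0,67,0],[0,-71,0]]))
plan([*rp(RAIL,[0,67,160])[0]],RAIL[2])
E
```

```text
[[536.8 100.9   3. ]
 [511.4 -60.4   3. ]
 [390.3 -31.4   3. ]
 [423.7 120.7   3. ]] [465.53320278  32.44733896   3.        ]
[[ -34.  135.    3.]
 [ -85.  -20.    3.]
 [-200.   28.    3.]
 [-143.  173.    3.]]
top ((312.7059020996094, 247.17649841308594), (56.26826095581055, 45.59669494628906), 14.03624439239502) [[428.0, 121.0, 3.0], [550.0, 93.0, 3.0], [514.0, -59.0, 3.0], [393.0, -30.0, 3.0]] [[471.   31.3   3. ]]
side ((274.0540466308594, 221.67568969726562), (48.33329391479492, 46.68930435180664), 9.462323188781738) [[394.0, -32.0, 3.0], [408.0, 126.0, 3.0], [544.0, 93.0, 3.0], [521.0, -62.0, 3.0]] [[466.8  28.5   3. ]]
[[581.4397017   39.33029548   0.        ]
 [603.60270416 -96.87837282   0.        ]]
shift [ 555.3 -448.1   62.7] turn [-1.0000e-04 -1.0000e-04 -1.3563e+00] | pos [ 229.4 -581.3  222.6] F [ 0.   0.1 -0.7] w 87.9 t 0.5 q6 -0.019
```

Emit:
drive_tool(commands="60 -50 0 0 0 -0.15 0.2; 120 -95 0 0 0 -0.3 0.2; 180 -140 0 0 0 -0.45 0.2; 230 -185 0 0 0 -0.6 0.2; 280 -225 0 0 0 -0.75 0.2; 330 -265 0 0 0 -0.9 0.2; 380 -305 0 0 0 -1.05 0.2; 430 -345 0 0 0 -1.2 0.2; 480 -385 0 0 0 -1.356 0.2; 520 -420 0 0 0 -1.356 0.2")

```text
clock: 1.75
position: [539.2, -36.1, 223.0]
orientation: [0.647, 0.762, 0.0, 0.0]
contact_force: [0.6, -0.9, 0.5]
width: 52.4
```

```bash
python3 - <<'E'
from h import *
plan([*rp(RAIL,[0,67,140])[0]],RAIL[2])
E
```

```text
shift [67.6 53.9 83. ] turn [0.0008 0.0003 0.0016] | pos [539.2 -36.1 223. ] F [ 0.6 -0.9  0.5] w 52.4 t 1.75 q6 -0.252
```

Emit:
drive_tool(commands="0 0 0 0 0 0 0.2; 0 0 0 0 0 0 0.2")

```text
clock: 2.0
position: [537.8, -38.0, 222.5]
orientation: [0.648, 0.762, -0.0, -0.0]
contact_force: [0.7, -0.0, -0.5]
width: 52.4
```

```bash
python3 - <<'E'
from h import *
plan([*rp(RAIL,[0,67,140])[0]],RAIL[2])
E
```

```text
shift [69.3 55.6 82.5] turn [-0.0006  0.0002  0.0008] | pos [537.8 -38.  222.5] F [ 0.7 -0.  -0.5] w 52.4 t 2.0 q6 -0.254
```

Emit:
drive_tool(commands="35 28 0 0 0 0 0.2; 69 55 20 0 0 0 0.2; 69 55 50 0 0 0 0.2; 69 55 82 0 0 0 0.2; 69 55 82 0 0 0 0.2")

```text
clock: 2.62
position: [579.2, 37.2, 138.6]
orientation: [0.649, 0.761, -0.002, -0.002]
contact_force: [0.1, 0.1, 0.3]
width: 52.3
```

```bash
python3 - <<'E'
from h import *
T=shot("top"); S=shot("side","pics/s3.png")
p=env.get_obs()["position"]; print(ri(RAIL,p))
crop(*T,(285,165,395,235),f"pics/t3.png",7)
crop(*S,(290,120,370,300),f"pics/s3.png",3.3)
plan([*rp(RAIL,[0,67,84])[0]],RAIL[2])
E
```

```text
[[ -0.1820725   65.28705676 141.37374123]]
shift [ 1.7  0.2 57.4] turn [ 0.0002  0.0001 -0.0022] | pos [581.5  37.6 141.4] F [ 0.9 -0.   0.3] w 52.5 t 2.73 q6 -0.115
```

View pics/t3.png

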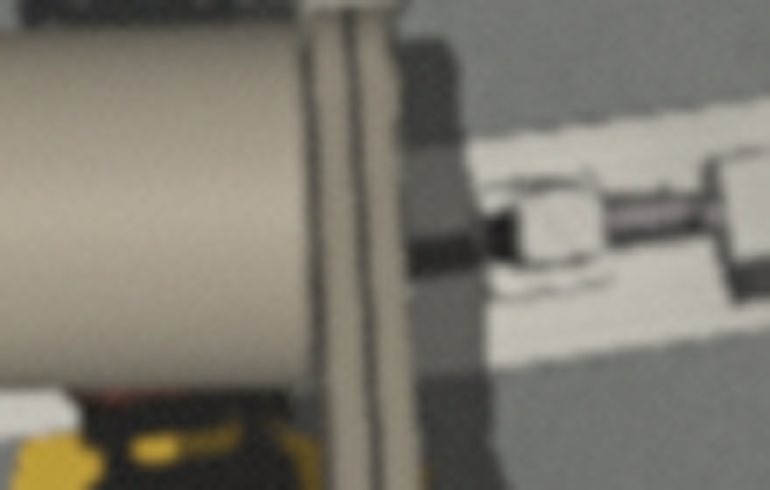

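View pics/s3.png

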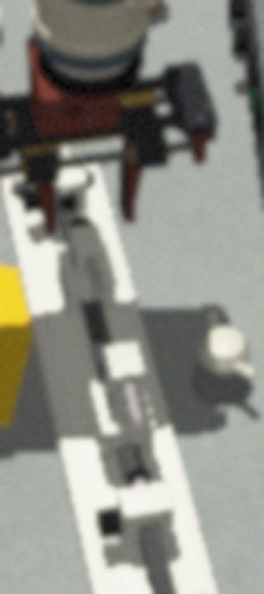

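Emit:
drive_tool(commands="1.5 0 25 0 0 0 0.2; 1.5 0 45 0 0 0 0.2; 1.5 0 56 0 0 0 0.2; 1.5 0 56 0 0 0 0.2")

```text
clock: 3.22
position: [581.4, 40.0, 85.1]
orientation: [0.648, 0.762, 0.0, 0.0]
contact_force: [0.1, -0.2, 0.4]
width: 52.8
```

Emit:
drive_tool(commands="0 0 0 0 0 0 -0.2; 0 0 0 0 0 0 -0.4; 0 0 0 0 0 0 -0.6; 0 0 0 0 0 0 -0.8; 0 0 0 0 0 0 -0.8; 0 0 0 0 0 0 -0.8")

```text
clock: 3.98
position: [581.1, 40.3, 85.0]
orientation: [0.648, 0.762, -0.0, -0.0]
contact_force: [-1.7, 0.6, 6.0]
width: 23.9
```

```bash
python3 - <<'E'
from h import *
plan([*rp(RAIL,[0,67,84])[0]],RAIL[2]); print(ri(RAIL,env.get_obs()["position"]))
E
```

```text
shift [-1.   0.2  1. ] turn [-0.0001  0.     -0.0002] | pos [581.1  40.3  85. ] F [-1.7  0.6  6. ] w 23.9 t 3.98 q6 -0.112
[[-0.17653145 68.04859208 85.00256497]]
```

Emit:
drive_tool(commands="0 0 -10 0 0 0 -0.8; 0 0 -20 0 0 0 -0.8; 0 0 -35 0 0 0 -0.8; 0 0 -50 0 0 0 -0.8; 0 0 -50 0 0 0 -0.8")

```text
clock: 4.6
position: [582.3, 40.4, 136.5]
orientation: [0.648, 0.762, 0.001, 0.001]
contact_force: [1.5, -0.3, -6.0]
width: 23.9
```

```bash
python3 - <<'E'
from h import *
T=shot("top"); S=shot("side","pics/s4.png")
crop(*S,(240,120,370,300),f"pics/s4.png",3.3)
plan([468,30,100],RAIL[2]-np.pi/2)
E
```

```text
shift [   7.9 -113.4   34.9] turn [ 4.0000e-04 -3.0000e-04  1.5706e+00] | pos [581.2  40.4 135. ] F [-0.7 -0.  -4.7] w 24.1 t 4.7 q6 -0.112
```

View pics/s4.png

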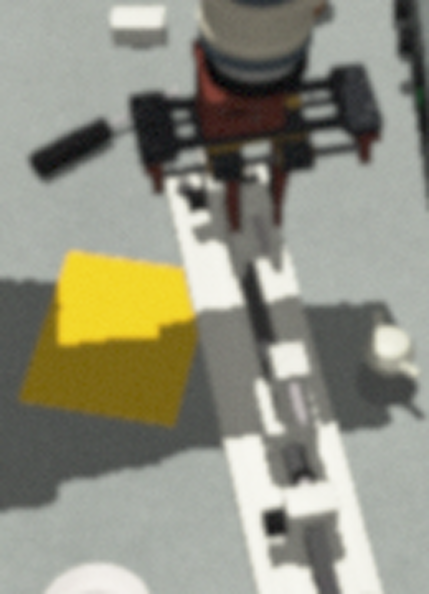

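Emit:
drive_tool(commands="0 -15 0 0 0 0.15 -0.8; 2 -30 0 0 0 0.32 -0.8; 3 -45 0 0 0 0.49 -0.8; 4 -60 0 0 0 0.66 -0.8; 6 -75 0 0 0 0.83 -0.8; 7 -90 0 0 0 1.0 -0.8; 8 -105 0 0 0 1.17 -0.8; 8 -113 0 0 0 1.34 -0.8; 8 -113 10 0 0 1.5 -0.8; 8 -113 25 0 0 1.57 -0.8")

```text
clock: 5.95
position: [468.4, 30.1, 109.4]
orientation: [0.997, 0.079, 0.0, 0.0]
contact_force: [0.7, 0.8, -5.2]
width: 23.7
```

Emit:
drive_tool(commands="0 0 0 0 0 0 -0.8; 0 0 0 0 0 0 -0.8")

```text
clock: 6.2
position: [468.4, 30.1, 109.8]
orientation: [0.997, 0.082, -0.0, -0.0]
contact_force: [-0.8, 0.3, -4.9]
width: 23.8
```

```bash
python3 - <<'E'
from h import *
S=shot("side")
crop(*S,(220,120,370,300),f"pics/s5.png",3.3)
plan([468,30,49],RAIL[2]-np.pi/2)
E
```

```text
shift [-0.6  0.  61. ] turn [ 0.0001 -0.0004  0.0016] | pos [468.6  30.1 110. ] F [-0.4 -0.6 -5.1] w 24.2 t 6.25 q6 1.447
```

View pics/s5.png

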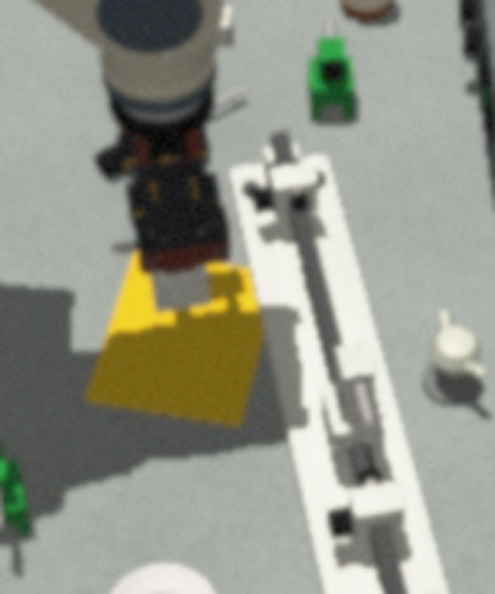

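Emit:
drive_tool(commands="0 0 25 0 0 0 -0.8; 0 0 45 0 0 0 -0.8; 0 0 56 0 0 0 -0.8; 0 0 60 0 0 0 -0.8; 0 0 62 0 0 0 -0.8; 0 0 62.5 0 0 0 -0.8; 0 0 62.5 0 0 0 -0.8")

```text
clock: 7.12
position: [468.8, 30.2, 48.1]
orientation: [0.997, 0.081, 0.001, -0.0]
contact_force: [-2.2, 1.4, 6.2]
width: 24.0
```

Emit:
drive_tool(commands="0 0 -0.5 0 0 0 -0.6; 0 0 -0.5 0 0 0 -0.2; 0 0 -0.5 0 0 0 0.2; 0 0 -0.5 0 0 0 0.2; 0 0 -15 0 0 0 0.2; 0 0 -50 0 0 0 0.2; 0 0 -100 0 0 0 0.2; 0 0 -130 0 0 0 0.2")

```text
clock: 8.12
position: [469.1, 30.1, 180.3]
orientation: [0.997, 0.081, 0.002, 0.0]
contact_force: [0.9, 0.3, 0.4]
width: 52.8
```

```bash
python3 - <<'E'
from h import *
S=shot("side")
crop(*S,(220,120,370,300),f"pics/s6.png",3.3)
plan([*rp(RAIL,[0,-71,170])[0]],RAIL[2])
E
```

```text
shift [110.4 146.8  14.1] turn [ 0.0068 -0.0052 -1.5703] | pos [470.9  30.2 183.1] F [0.5 0.3 3.1] w 52.7 t 8.18 q6 1.448
```

View pics/s6.png

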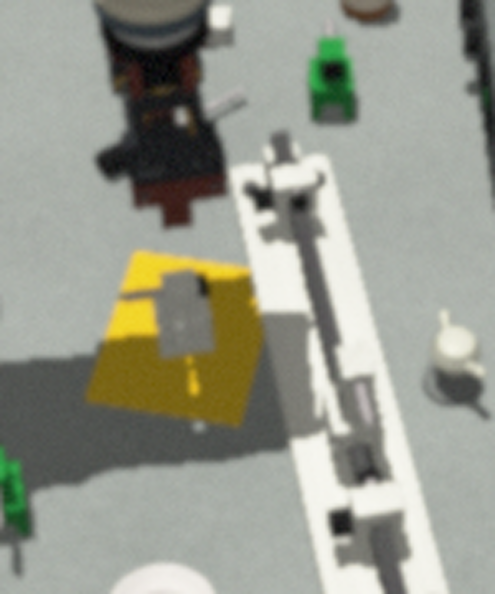

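Emit:
drive_tool(commands="12 17 0 0 0 -0.17 0.2; 24 34 0 0 0 -0.34 0.2; 36 50 0 0 0 -0.51 0.2; 48 66 0 0 0 -0.68 0.2; 60 82 0 0 0 -0.85 0.2; 75 98 0 0 0 -1.02 0.2; 88 114 0 0 0 -1.19 0.2; 100 130 0 0 0 -1.36 0.2; 110 146 0 0 0 -1.53 0.2; 110 146 0 0 0 -1.57 0.2")

```text
clock: 9.43
position: [601.1, -97.2, 177.6]
orientation: [0.647, 0.762, 0.0, 0.0]
contact_force: [-0.0, 0.9, -0.5]
width: 52.8
```

Emit:
drive_tool(commands="0 0 0 0 0 0 0.2; 0 0 0 0 0 0 0.2")

```text
clock: 9.68
position: [600.2, -96.1, 177.4]
orientation: [0.648, 0.761, 0.0, -0.0]
contact_force: [-0.0, 0.6, -0.2]
width: 52.9
```

```bash
python3 - <<'E'
from h import *
S=shot("side")
crop(*S,(280,150,370,330),f"pics/s7.png",3.3)
plan([*rp(RAIL,[0,-71,88])[0]],RAIL[2])
E
```

```text
shift [-1.4  3.2 89.4] turn [-0.     -0.     -0.0008] | pos [600.2 -96.  177.4] F [-0.2 -0.  -0.8] w 52.7 t 9.72 q6 -0.339
```

View pics/s7.png

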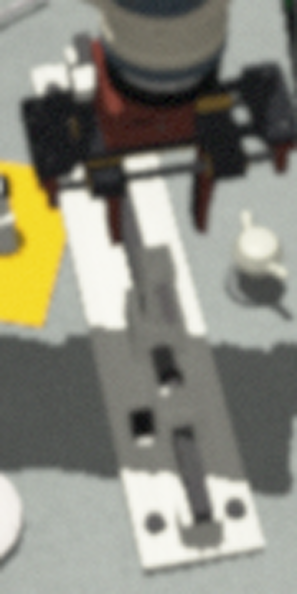

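Emit:
drive_tool(commands="-1.5 3 25 0 0 0 0.2; -1.5 3 45 0 0 0 0.2; -1.5 3 65 0 0 0 0.2; -1.5 3 82 0 0 0 0.2; -1.5 3 89 0 0 0 0.2; -1.5 3 89 0 0 0 0.2")

```text
clock: 10.48
position: [603.4, -97.2, 87.6]
orientation: [0.648, 0.762, -0.0, -0.0]
contact_force: [0.3, -0.8, -0.0]
width: 52.6
```

Emit:
drive_tool(commands="0 0 0 0 0 0 -0.2; 0 0 0 0 0 0 -0.4; 0 0 0 0 0 0 -0.6; 0 0 0 0 0 0 -0.8; 0 0 0 0 0 0 -0.8; 0 0 0 0 0 0 -0.8")

```text
clock: 11.22
position: [603.7, -97.3, 88.6]
orientation: [0.648, 0.762, 0.0, 0.0]
contact_force: [-2.4, -0.6, 6.2]
width: 23.9
```

```bash
python3 - <<'E'
from h import *
plan([*rp(RAIL,[0,90,88])[0]],RAIL[2]); print(ri(RAIL,env.get_obs()["position"]))
E
```

```text
shift [ 1.614e+02 -1.000e-01  6.000e-01] turn [ 0.0002  0.0001 -0.0003] | pos [603.7 -97.3  88.6] F [-2.4 -0.6  6.2] w 23.9 t 11.22 q6 -0.34
[[ 2.91957796e-02 -7.14276754e+01  8.85792014e+01]]
```

```bash
python3 - <<'E'
from h import *
T=snapshot("top")
print(ri(RAIL,unproj(T,[[281.5,210.8],[384.5,196]],70)).round(1))
i=cv2.imread("pics/t1.png")
crop(T,i,(255,185,300,235),"pics/bl.png",11); crop(T,i,(370,165,415,215),"pics/br.png",11)
a=np.hstack([cv2.imread("pics/bl.png")[:,:400],cv2.imread("pics/br.png")[:,:400]]); cv2.imwrite("pics/b.png",a)
E
```

```text
[[  -1.6  141.4   70. ]
 [  -2.7 -130.3   70. ]]
```

View pics/b.png

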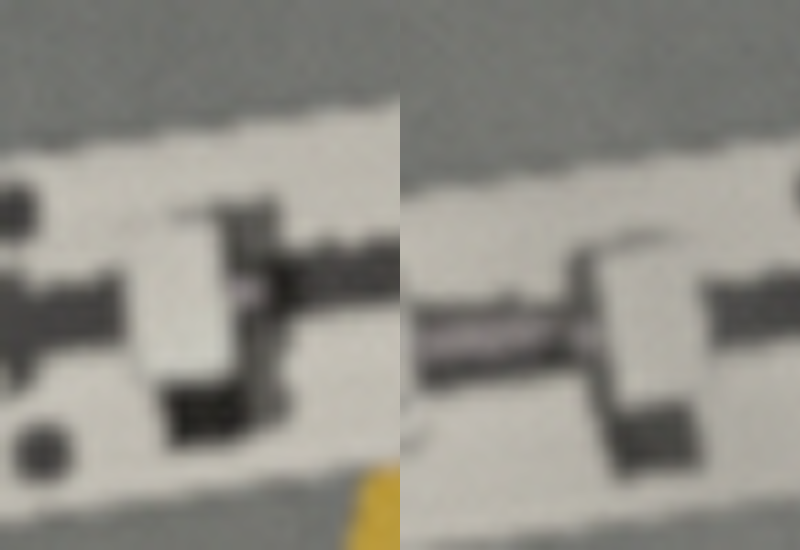

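Emit:
drive_tool(commands="0 0 -1 0 0 0 -0.8; 0 0 -1 0 0 0 -0.8")

```text
clock: 11.52
position: [603.2, -97.1, 88.6]
orientation: [0.648, 0.762, -0.0, -0.0]
contact_force: [-1.0, -0.5, -2.9]
width: 24.1
```

Emit:
drive_tool(commands="10 0 -1 0 0 0 -0.8; 25 0 -1 0 0 0 -0.8; 45 0 -1 0 0 0 -0.8; 65 0 -1 0 0 0 -0.8; 85 0 -1 0 0 0 -0.8; 105 0 -1 0 0 0 -0.8; 125 0 -1 0 0 0 -0.8; 140 0 -1 0 0 0 -0.8; 150 0 -1 0 0 0 -0.8; 155 0 -1 0 0 0 -0.8")

```text
clock: 12.78
position: [578.8, 56.3, 90.2]
orientation: [0.648, 0.762, 0.0, 0.0]
contact_force: [-0.2, -0.3, -4.0]
width: 24.3
```

Emit:
drive_tool(commands="4 0 0 0 0 0 -0.8; 8 0 0 0 0 0 -0.8; 8 0 0 0 0 0 -0.8")

```text
clock: 13.15
position: [577.5, 63.6, 90.2]
orientation: [0.648, 0.762, -0.0, -0.0]
contact_force: [0.7, 0.4, -3.3]
width: 23.8
```

```bash
python3 - <<'E'
from h import *
S=shot("side")
crop(*S,(260,100,370,300),f"pics/s8.png",3)
plan([*rp(RAIL,[0,110,88])[0]],RAIL[2]); print(ri(RAIL,env.get_obs()["position"]))
E
```

```text
shift [18.5 -0.   2.2] turn [-0.      0.     -0.0004] | pos [577.5  63.5  90.2] F [-0.5  0.1 -4.1] w 24.2 t 13.2 q6 -0.072
[[2.20184050e-02 9.14821923e+01 9.01686838e+01]]
```

View pics/s8.png

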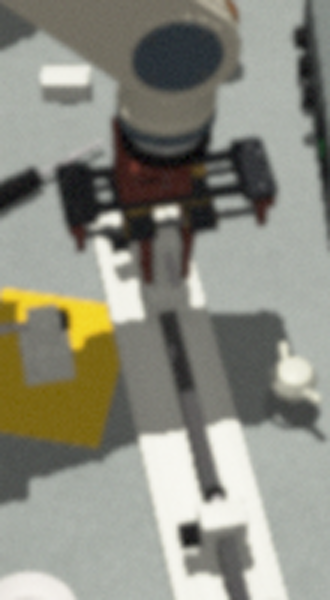

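Emit:
drive_tool(commands="4 0 0 0 0 0 -0.8; 8 0 0 0 0 0 -0.8; 12 0 0 0 0 0 -0.8; 12 0 0 0 0 0 -0.8")

```text
clock: 13.7
position: [575.5, 75.9, 90.2]
orientation: [0.648, 0.762, -0.0, -0.0]
contact_force: [-0.2, -0.1, -3.4]
width: 24.2
```

Emit:
drive_tool(commands="3 0 0 0 0 0 -0.8; 6 0 0 0 0 0 -0.8; 6 0 0 0 0 0 -0.8")

```text
clock: 14.08
position: [574.6, 81.6, 90.2]
orientation: [0.648, 0.762, 0.0, -0.0]
contact_force: [0.1, -0.0, -3.7]
width: 24.0
```

Emit:
drive_tool(commands="3 0 0 0 0 0 -0.8; 3 0 0 0 0 0 -0.8; 3 0 0 0 0 0 -0.8")

```text
clock: 14.45
position: [574.1, 84.4, 90.2]
orientation: [0.648, 0.762, -0.0, -0.0]
contact_force: [0.5, 0.8, -3.3]
width: 24.3
```

Emit:
drive_tool(commands="2 0 0 0 0 0 -0.8; 3 0 0 0 0 0 -0.8; 3 0 0 0 0 0 -0.8")

```text
clock: 14.82
position: [573.6, 87.4, 90.2]
orientation: [0.648, 0.762, 0.0, 0.0]
contact_force: [0.8, -0.2, -4.5]
width: 24.0
```

Emit:
drive_tool(commands="2 0 0 0 0 0 -0.8; 3 0 0 0 0 0 -0.8; 3 0 0 0 0 0 -0.8")

```text
clock: 15.2
position: [573.1, 90.4, 90.2]
orientation: [0.648, 0.762, -0.0, -0.0]
contact_force: [-0.5, 0.3, -4.0]
width: 23.7
```

```bash
cat >> h.py <<'E'
def force(n=6):
    f=[]
    for i in range(n): snapshot("top"); f.append(env.get_obs()["contact_force"])
    o=env.get_obs(); return np.mean(f,0).round(2),ri(RAIL,o["position"]).round(1),o["clock"]
E
python3 -c "
from h import *
print(force())"
```

```text
(array([-0.46,  0.15, -3.73]), array([[  0. , 118.6,  90.2]]), 15.5)
```

Emit:
drive_tool(commands="2 0 0 0 0 0 -0.8; 3 0 0 0 0 0 -0.8; 3 0 0 0 0 0 -0.8")

```text
clock: 15.88
position: [572.7, 93.3, 90.2]
orientation: [0.648, 0.762, -0.0, 0.0]
contact_force: [0.3, -0.3, -3.5]
width: 23.9
```

```bash
python3 -c "
from h import *
print(force())"
```

```text
(array([ 0.23, -0.62, -3.9 ]), array([[  0. , 121.6,  90.2]]), 16.175)
```

Emit:
drive_tool(commands="2 0 0 0 0 0 -0.8; 3 0 0 0 0 0 -0.8; 3 0 0 0 0 0 -0.8")

```text
clock: 16.55
position: [572.2, 96.2, 90.2]
orientation: [0.648, 0.762, -0.0, 0.0]
contact_force: [-0.2, -2.8, -3.8]
width: 24.1
```

```bash
python3 -c "
from h import *
print(force())"
```

```text
(array([ 0.38, -1.79, -3.16]), array([[  0. , 124.6,  90.2]]), 16.85)
```

Emit:
drive_tool(commands="1 0 0 0 0 0 -0.8; 1.5 0 0.5 0 0 0 -0.8; 1.5 0 1 0 0 0 -0.8; 1.5 0 1.6 0 0 0 -0.8; 1.5 0 1.8 0 0 0 -0.8; 1.5 0 1.8 0 0 0 -0.8")

```text
clock: 17.6
position: [572.1, 97.7, 88.6]
orientation: [0.648, 0.762, 0.0, 0.0]
contact_force: [0.5, -2.8, -0.3]
width: 24.0
```

```bash
python3 -c "
from h import *
print(force())"
```

```text
(array([ 0.34, -3.6 ,  1.61]), array([[  0.2, 126.1,  88.6]]), 17.9)
```

Emit:
drive_tool(commands="0 0 0 0 0 0 -0.4; 0 0 0 0 0 0 -0.2; 0 0 0 0 0 0 0; 0 0 0 0 0 0 0.2; 0 0 0 0 0 0 0.2; 0 0 -20 0 0 0 0.2; 0 0 -60 0 0 0 0.2; 0 0 -90 0 0 0 0.2; 0 0 -90 0 0 0 0.2")

```text
clock: 19.02
position: [573.6, 98.0, 180.8]
orientation: [0.648, 0.762, 0.002, 0.002]
contact_force: [-0.4, 0.4, -0.2]
width: 52.6
```

```bash
python3 - <<'E'
from h import *
S=shot("side")
b=[]
crop(*S,(220,100,370,260),f"pics/s9.png",3.8)
b=carrier(RAIL,124,100,-1)
crop(*S,(220,100,370,260),f"pics/s9b.png",3.8,b)
plan([468,30,150],RAIL[2]-np.pi/2)
E
```

```text
shift [ -50.1 -114.    28.9] turn [ 0.0016 -0.0016  1.5705] | pos [572.4  97.8 179.1] F [-1.  -0.7 -0.8] w 52.7 t 19.07 q6 -0.012
```

View pics/s9.png

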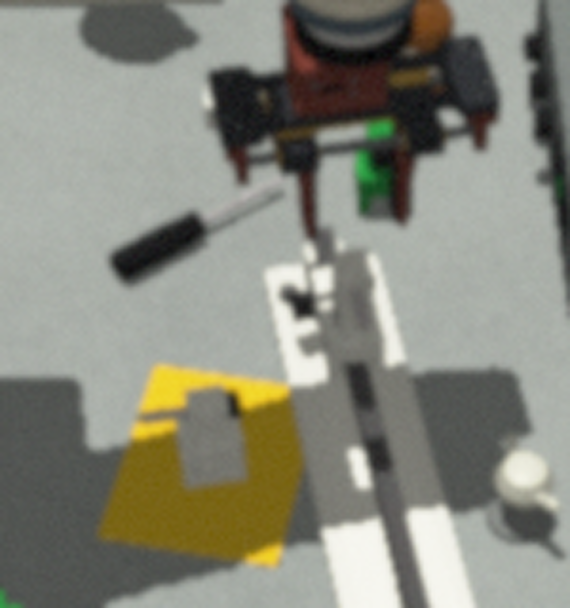

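View pics/s9b.png

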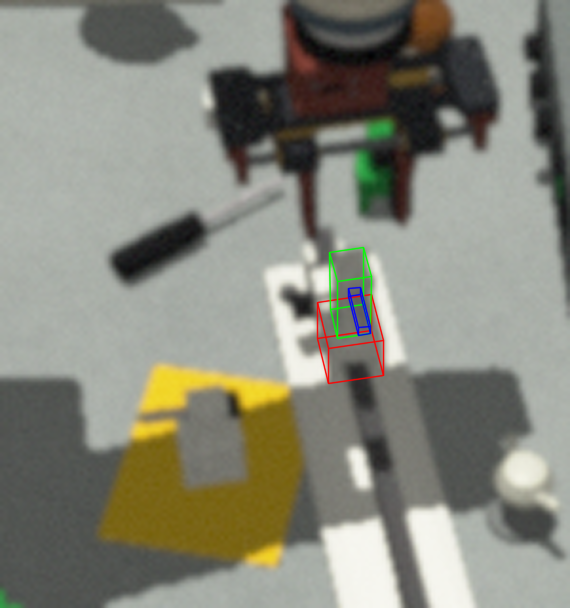

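Emit:
drive_tool(commands="-5 -13 0 0 0 -0.17 0.2; -10 -26 0 0 0 -0.34 0.2; -16 -40 0 0 0 -0.51 0.2; -22 -54 0 0 0 -0.68 0.2; -28 -67 0 0 0 -0.85 0.2; -34 -80 0 0 0 -1.02 0.2; -40 -93 0 0 0 -1.19 0.2; -46 -106 0 0 0 -1.36 0.2; -50 -114 0 0 0 -1.53 0.2; -50 -114 10 0 0 -1.57 0.2")

```text
clock: 20.32
position: [466.4, 29.7, 167.3]
orientation: [-0.081, 0.997, 0.0, -0.001]
contact_force: [0.4, 0.3, -0.4]
width: 52.4
```

Emit:
drive_tool(commands="0 0 10 0 0 0 0.2; 0 0 20 0 0 0 0.2; 0 0 20 0 0 0 0.2")

```text
clock: 20.7
position: [466.7, 30.1, 147.1]
orientation: [-0.08, 0.997, 0.0, -0.001]
contact_force: [0.4, -0.4, 0.1]
width: 52.6
```

```bash
python3 - <<'E'
from h import *
S=shot("side")
crop(*S,(220,100,370,260),f"pics/s10.png",3.8)
plan([468.8,30.2,49],RAIL[2]-np.pi/2)
E
```

```text
shift [-1.8 -0.2 98.7] turn [ 0.0002 -0.0014 -0.0013] | pos [467.1  30.1 147.7] F [ 0.5 -0.3 -0.7] w 52.6 t 20.75 q6 -1.692
```

View pics/s10.png

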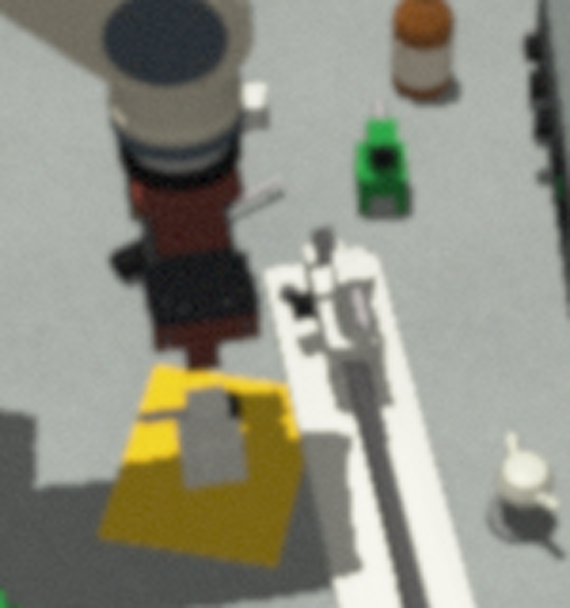

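Emit:
drive_tool(commands="-1.5 0 25 0 0 0 0.2; -1.5 0 50 0 0 0 0.2; -1.5 0 75 0 0 0 0.2; -1.5 0 92 0 0 0 0.2; -1.5 0 99 0 0 0 0.2; -1.5 0 99 0 0 0 0.2")

```text
clock: 21.5
position: [469.0, 30.3, 49.4]
orientation: [-0.08, 0.997, 0.0, -0.0]
contact_force: [0.5, -0.3, 0.9]
width: 52.7
```

Emit:
drive_tool(commands="0 0 0 0 0 0 -0.2; 0 0 0 0 0 0 -0.4; 0 0 0 0 0 0 -0.6; 0 0 0 0 0 0 -0.8; 0 0 0 0 0 0 -0.8; 0 0 0 0 0 0 -0.8")

```text
clock: 22.25
position: [469.2, 30.4, 49.7]
orientation: [-0.08, 0.997, 0.0, 0.0]
contact_force: [-1.3, 0.7, 5.6]
width: 23.6
```

Emit:
drive_tool(commands="0 0 -15 0 0 0 -0.8; 0 0 -40 0 0 0 -0.8; 0 0 -70 0 0 0 -0.8; 0 0 -90 0 0 0 -0.8; 0 0 -90 0 0 0 -0.8")

```text
clock: 22.88
position: [469.7, 30.3, 140.9]
orientation: [-0.08, 0.997, -0.0, 0.001]
contact_force: [0.3, -0.7, -4.7]
width: 24.3
```

```bash
python3 - <<'E'
from h import *
S=shot("side")
crop(*S,(220,100,370,260),f"pics/s11.png",3.8)
plan([*rp(RAIL,[0,-92,135])[0]],RAIL[2])
E
```

```text
shift [-112.7 -168.     5. ] turn [7.0000e-04 9.0000e-04 1.5697e+00] | pos [468.9  30.3 139.8] F [ 0.5  0.  -4.9] w 24.1 t 22.93 q6 -1.692
```

View pics/s11.png

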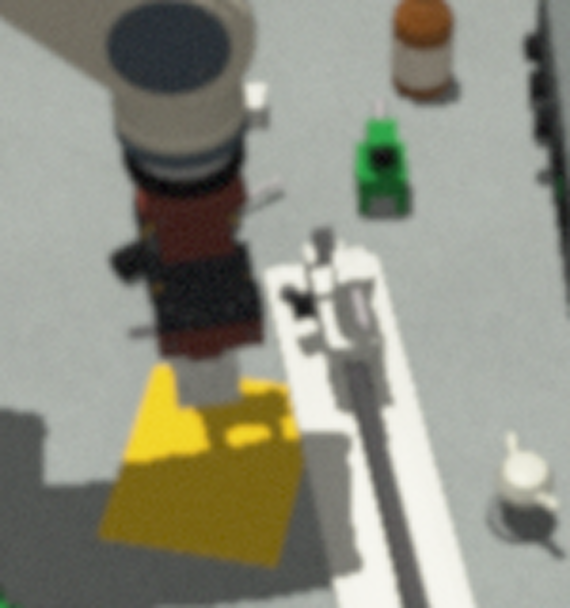

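```bash
python3 - <<'E'
from h import *
plan([*rp(RAIL,[0,-85,139])[0]],RAIL[2])
E
```

```text
shift [-112.7 -161.     1. ] turn [7.0000e-04 9.0000e-04 1.5697e+00] | pos [468.9  30.3 139.8] F [ 0.5  0.  -4.9] w 24.1 t 22.93 q6 -1.692
```

Emit:
drive_tool(commands="-10 -16 0 0 0 0.16 -0.8; -22 -32 0 0 0 0.32 -0.8; -34 -48 0 0 0 0.48 -0.8; -46 -64 0 0 0 0.65 -0.8; -58 -82 0 0 0 0.82 -0.8; -70 -100 0 0 0 0.99 -0.8; -82 -118 0 0 0 1.16 -0.8; -94 -136 0 0 0 1.33 -0.8; -106 -152 0 0 0 1.5 -0.8; -113 -161 0 0 0 1.57 -0.8")

```text
clock: 24.18
position: [605.6, -111.2, 137.4]
orientation: [0.649, 0.76, -0.001, -0.001]
contact_force: [-0.1, 0.5, -4.2]
width: 23.7
```

Emit:
drive_tool(commands="0 0 0 0 0 0 -0.8; 0 0 0 0 0 0 -0.8; 0 0 0 0 0 0 -0.8")

```text
clock: 24.55
position: [605.4, -110.1, 138.9]
orientation: [0.647, 0.762, -0.0, -0.001]
contact_force: [1.4, -0.3, -4.8]
width: 23.9
```

```bash
python3 - <<'E'
from h import *
S=shot("side")
crop(*S,(270,150,370,330),f"pics/s12.png",3.3)
plan([*rp(RAIL,[0.1,-85,90])[0]],RAIL[2])
E
```

```text
shift [-0.5  0.2 49.2] turn [-0.0006 -0.0003  0.0007] | pos [ 605.7 -110.2  139.2] F [ 0.2 -0.6 -4.7] w 23.8 t 24.6 q6 -0.361
```

View pics/s12.png

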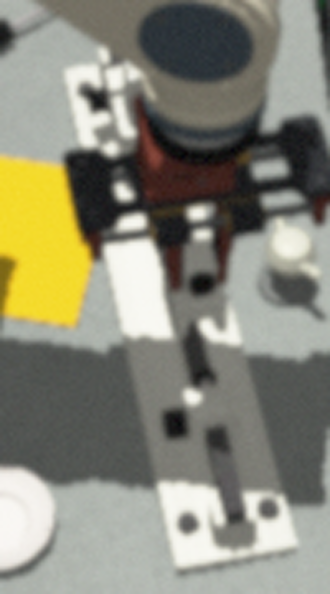

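Emit:
drive_tool(commands="0 0 15 0 0 0 -0.8; 0 0 26 0 0 0 -0.8; 0 0 34 0 0 0 -0.8; 0 0 42 0 0 0 -0.8; 0 0 48 0 0 0 -0.8; 0 0 51 0 0 0 -0.8; 0 0 51 0 0 0 -0.8")

```text
clock: 25.48
position: [606.1, -110.6, 88.3]
orientation: [0.648, 0.762, -0.0, -0.0]
contact_force: [-0.1, -0.1, -4.9]
width: 24.2
```

```bash
python3 - <<'E'
from h import *
print(force())
S=shot("side")
crop(*S,(270,150,370,330),f"pics/s13.png",3.3)
E
```

```text
(array([ 0.02,  0.01, -4.93]), array([[  0.5, -85. ,  88.7]]), 25.775)
```

View pics/s13.png

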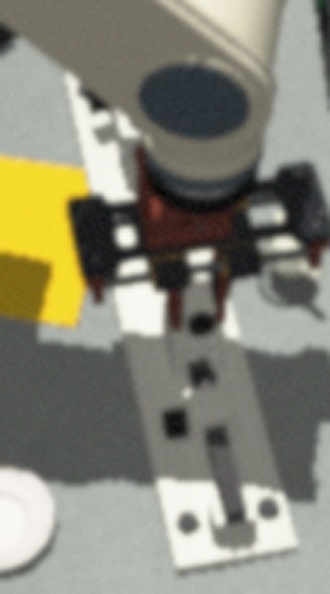

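Emit:
drive_tool(commands="-4 0.3 0 0 0 0 -0.8; -8 0.3 0 0 0 0 -0.8; -12 0.3 0 0 0 0 -0.8; -15 0.3 0 0 0 0 -0.8; -15 0.3 0 0 0 0 -0.8")

```text
clock: 26.45
position: [608.9, -125.7, 88.3]
orientation: [0.648, 0.762, 0.0, -0.0]
contact_force: [0.4, 0.6, -4.7]
width: 23.9
```

```bash
python3 -c "
from h import *
print(force())"
```

```text
(array([ 0.05, -0.06, -5.09]), array([[  0.6, -99.8,  88.4]]), 26.75)
```

Emit:
drive_tool(commands="-2 0 0 0 0 0 -0.8; -3 0 0 0 0 0 -0.8; -3 0 0 0 0 0 -0.8")

```text
clock: 27.12
position: [609.4, -128.4, 88.4]
orientation: [0.648, 0.762, 0.0, 0.0]
contact_force: [0.2, 0.0, -4.3]
width: 23.8
```

```bash
python3 -c "
from h import *
print(force())"
```

```text
(array([ 0.1 , -0.  , -4.59]), array([[   0.6, -102.9,   88.4]]), 27.425)
```

Emit:
drive_tool(commands="-2 0 0 0 0 0 -0.8; -3 0 0 0 0 0 -0.8; -3 0 0 0 0 0 -0.8")

```text
clock: 27.8
position: [609.8, -131.3, 88.4]
orientation: [0.648, 0.762, 0.0, -0.0]
contact_force: [-0.3, 1.7, -4.7]
width: 23.7
```

```bash
python3 -c "
from h import *
print(force())"
```

```text
(array([-0.32,  1.46, -4.17]), array([[   0.6, -105.9,   88.4]]), 28.1)
```

Emit:
drive_tool(commands="-1 0 0 0 0 0 -0.8; -2 0 0 0 0 0 -0.8; -2.5 0 0 0 0 0 -0.8; -2.5 0 0 0 0 0 -0.8")

```text
clock: 28.6
position: [610.2, -133.7, 88.4]
orientation: [0.648, 0.762, 0.0, -0.0]
contact_force: [-2.2, 2.4, -4.0]
width: 24.1
```

```bash
python3 -c "
from h import *
print(force())"
```

```text
(array([-0.51,  2.28, -3.78]), array([[   0.6, -108.4,   88.4]]), 28.9)
```

Emit:
drive_tool(commands="0 0 0.6 0 0 0 -0.8; 0 0 1.2 0 0 0 -0.8; 0 0 1.8 0 0 0 -0.8; 0 0 1.8 0 0 0 -0.8")

```text
clock: 29.4
position: [610.3, -133.7, 86.8]
orientation: [0.648, 0.762, 0.0, 0.0]
contact_force: [-1.1, 2.4, -0.6]
width: 23.6
```

```bash
python3 -c "
from h import *
print(force())"
```

```text
(array([-1.34,  2.83,  0.41]), array([[   0.7, -108.5,   86.8]]), 29.7)
```

Emit:
drive_tool(commands="0 0 0.2 0 0 0 -0.4; 0 0 0.2 0 0 0 -0.2; 0 0 0.2 0 0 0 0; 0 0 0 0 0 0 0.2; 0 0 0 0 0 0 0.2; 0 0 -20 0 0 0 0.2; 0 0 -60 0 0 0 0.2; 0 0 -110 0 0 0 0.2; 0 0 -150 0 0 0 0.2")

```text
clock: 30.82
position: [610.7, -133.8, 240.2]
orientation: [0.648, 0.762, 0.001, 0.001]
contact_force: [0.6, 0.7, 0.2]
width: 52.7
```

Emit:
drive_tool(commands="0 -60 -30 0 0 0 0.2; 0 -120 -60 0 0 0 0.2; 0 -170 -60 0 0 0 0.2; 0 -210 -60 0 0 0 0.2; 0 -210 -60 0 0 0 0.2; 0 -210 -60 0 0 0 0.2")

```text
clock: 31.58
position: [403.9, -167.7, 297.8]
orientation: [0.648, 0.762, 0.0, 0.001]
contact_force: [-0.1, 0.1, 0.2]
width: 52.5
```

```bash
python3 - <<'E'
from h import *
T=shot("top","pics/t14.png"); S=shot("side","pics/s14.png")
crop(*S,(260,140,380,320),f"pics/s14c.png",3.3)
b=carrier(RAIL,124,100,-1)+carrier(RAIL,-106,72,1)
crop(*S,(260,140,380,320),f"pics/a.png",3.3,b)
cv2.imwrite("pics/s14c.png",np.hstack([cv2.imread("pics/s14c.png"),cv2.imread("pics/a.png")]))
crop(*T,(245,165,425,240),f"pics/t14c.png",4.4); crop(*T,(245,165,425,240),f"pics/a.png",4.4,b)
cv2.imwrite("pics/t14c.png",np.vstack([cv2.imread("pics/t14c.png"),cv2.imread("pics/a.png")])[:600])
E
```

```text
(no output)
```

View pics/s14c.png

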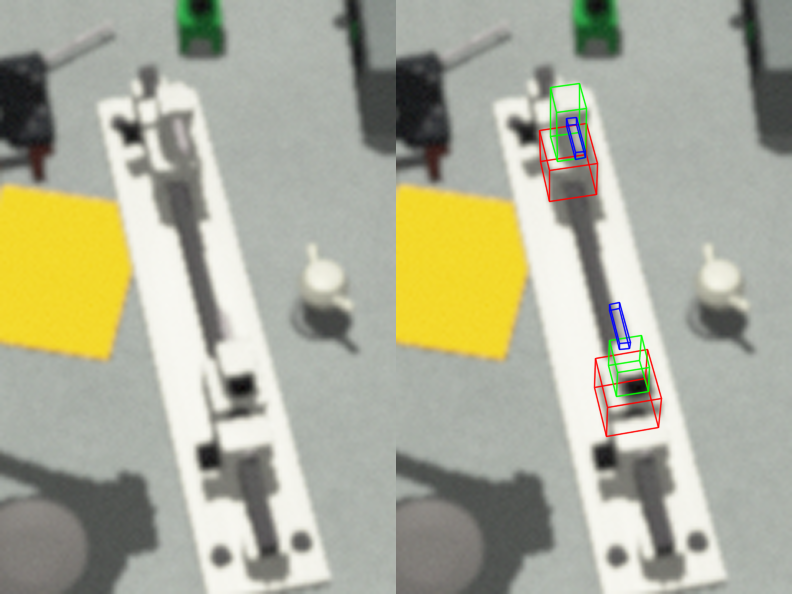

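View pics/t14c.png

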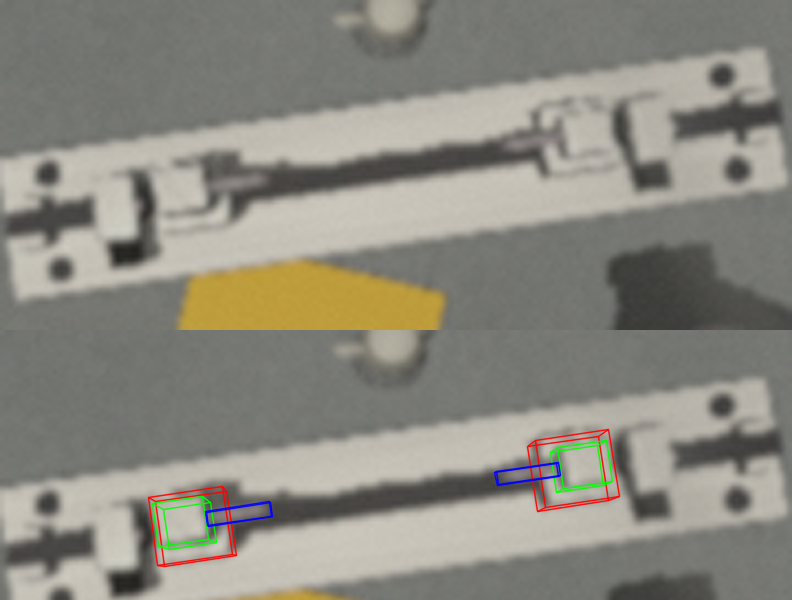

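```bash
python3 - <<'E'
from h import *
T=snapshot("top"); S=snapshot("side")
def rect(s,img,z,y0,y1,x0=-30,x1=30,r=4):
    yy,xx=np.meshgrid(np.arange(y0,y1,1/r),np.arange(x0,x1,1/r))
    p=proj(s,rp(RAIL,np.c_[xx.ravel(),yy.ravel(),np.full(xx.size,z)])).astype(np.float32)
    return cv2.remap(img,p[:,0].reshape(xx.shape),p[:,1].reshape(xx.shape),cv2.INTER_CUBIC)
a=cv2.imread("pics/t1.png",0); b=cv2.imread("pics/t14.png",0)
for nm,s,A,B in (("top",T,a,b),("side",S,cv2.imread("pics/s1.png",0),cv2.imread("pics/s14.png",0))):
  for z in (127,140):
    ta=rect(s,A,z,-71.4-14-30,-71.4+16,-13,13); tb=rect(s,B,z,60,160,-18,18)
    r=cv2.matchTemplate(tb,ta,cv2.TM_CCOEFF_NORMED); _,v,_,l=cv2.minMaxLoc(r)
    d=(60+l[0]/4)-(-71.4-44); print(nm,z,"score",round(v,3),"TCP-equiv y now",-71.43+d, "dx",-18+l[1]/4+13)
for nm,s,A,B in (("top",T,a,b),("side",S,cv2.imread("pics/s1.png",0),cv2.imread("pics/s14.png",0))):
    pics=[cv2.resize(rect(s,B,z,y0,y1,-30,30,4),None,fx=1.6,fy=1.6) for z,y0,y1 in ((80,90,170),(80,-160,-80))]
    cv2.imwrite(f"pics/r_{nm}.png",np.vstack(pics))
E
```

```text
top 127 score 0.792 TCP-equiv y now 126.47 dx 2.25
top 140 score 0.771 TCP-equiv y now 123.47 dx 2.25
side 127 score 0.964 TCP-equiv y now 125.97 dx 1.5
side 140 score 0.965 TCP-equiv y now 123.22 dx 1.25
```

View pics/r_top.png

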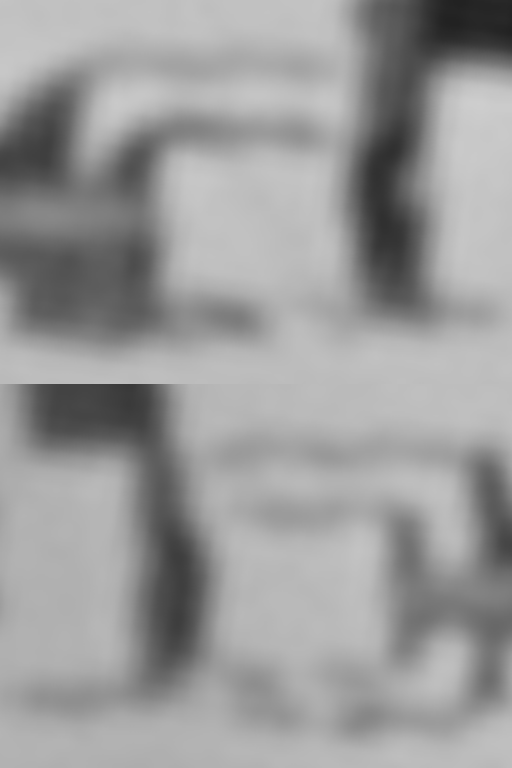

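```bash
python3 - <<'E'
from h import *
plan([*rp(RAIL,[0.6,-108,150])[0]],RAIL[2])
E
```

```text
shift [  0.3 209.1 146.6] turn [-0.     -0.0001  0.0005] | pos [ 403.8 -167.3  296.6] F [ 0.4 -0.1  0.3] w 52.5 t 31.77 q6 -0.582
```

Emit:
drive_tool(commands="0 60 0 0 0 0 0.2; 0 120 0 0 0 0 0.2; 0 170 30 0 0 0 0.2; 0 209 80 0 0 0 0.2; 0 209 120 0 0 0 0.2; 0 209 147 0 0 0 0.2; 0 209 147 0 0 0 0.2; 0 209 147 0 0 0 0.2")

```text
clock: 32.78
position: [610.1, -133.9, 150.3]
orientation: [0.648, 0.762, 0.0, 0.0]
contact_force: [0.6, 1.5, -0.0]
width: 53.0
```

```bash
python3 - <<'E'
from h import *
plan([*rp(RAIL,[0.6,-108,87])[0]],RAIL[2])
E
```

```text
shift [ 0.6  0.  63.3] turn [0.0009 0.0004 0.    ] | pos [ 610.1 -133.9  150.3] F [ 0.6  1.5 -0. ] w 53.0 t 32.77 q6 -0.396
```

Emit:
drive_tool(commands="0.6 0 25 0 0 0 0.2; 0.6 0 48 0 0 0 0.2; 0.6 0 59 0 0 0 0.2; 0.6 0 63 0 0 0 0.2; 0.6 0 63 0 0 0 0.2; 0.6 0 63 0 0 0 0.2")

```text
clock: 33.52
position: [609.8, -133.5, 87.5]
orientation: [0.648, 0.762, 0.0, 0.001]
contact_force: [-0.5, -0.1, -0.5]
width: 52.8
```

Emit:
drive_tool(commands="0 0 0 0 0 0 -0.2; 0 0 0 0 0 0 -0.4; 0 0 0 0 0 0 -0.6; 0 0 0 0 0 0 -0.8; 0 0 0 0 0 0 -0.8; 0 0 -0.8 0 0 0 -0.8; 0 0 -1.8 0 0 0 -0.8; 0 0 -1.8 0 0 0 -0.8; 0 0 -1.8 0 0 0 -0.8")

```text
clock: 34.65
position: [608.3, -133.1, 87.8]
orientation: [0.648, 0.762, -0.0, -0.001]
contact_force: [-1.3, 2.6, -4.7]
width: 23.8
```

```bash
python3 -c "
from h import *
print(force(8))"
```

```text
(array([-1.26,  1.8 , -5.24]), array([[  -0.4, -107.8,   88.4]]), 35.05)
```

Emit:
drive_tool(commands="0 0 0.6 0 0 0 -0.8; 0 0 1.2 0 0 0 -0.8; 0 0 1.8 0 0 0 -0.8; 0 0 1.9 0 0 0 -0.8; 0 0 1.9 0 0 0 -0.8")

```text
clock: 35.67
position: [609.6, -133.4, 86.8]
orientation: [0.648, 0.762, 0.0, 0.0]
contact_force: [-0.5, 2.3, -1.9]
width: 23.8
```

```bash
python3 -c "
from h import *
print(force(3))"
```

```text
(array([ 0.01,  3.54, -1.15]), array([[   0. , -108. ,   86.8]]), 35.825)
```

Emit:
drive_tool(commands="0 0 0 0 0 0 -0.4; 0 0 0 0 0 0 -0.2; 0 0 0 0 0 0 0; 0 0 0 0 0 0 0.2; 0 0 0 0 0 0 0.2; 0 0 -20 0 0 0 0.2; 0 0 -60 0 0 0 0.2; 0 0 -100 0 0 0 0.2; 0 0 -100 0 0 0 0.2")

```text
clock: 36.95
position: [611.7, -133.9, 191.5]
orientation: [0.648, 0.762, 0.002, 0.004]
contact_force: [0.2, -0.7, -0.1]
width: 52.7
```

```bash
python3 - <<'E'
from h import *
plan([*rp(RAIL,[0.1,126,175])[0]],RAIL[2])
E
```

```text
shift [234.9  -2.1  15.8] turn [ 0.0074  0.0031 -0.0003] | pos [ 611.7 -133.9  191.5] F [ 0.2 -0.7 -0.1] w 52.7 t 36.95 q6 -0.396
```

Emit:
drive_tool(commands="50 0 0 0 0 0 0.2; 110 0 0 0 0 0 0.2; 170 0 0 0 0 0 0.2; 220 -1 0 0 0 0 0.2; 235 -1 0 0 0 0 0.2; 235 -1 0 0 0 0 0.2; 235 -1 0 0 0 0 0.2")

```text
clock: 37.83
position: [570.8, 97.2, 186.4]
orientation: [0.648, 0.761, -0.0, 0.0]
contact_force: [-0.1, 0.6, 0.6]
width: 52.7
```

```bash
python3 - <<'E'
from h import *
plan([*rp(RAIL,[0.1,126,89])[0]],RAIL[2])
E
```

```text
shift [ 0.2  1.3 97.4] turn [-0.0001  0.0004 -0.0014] | pos [570.8  97.2 186.4] F [-0.1  0.6  0.6] w 52.7 t 37.83 q6 -0.011
```

Emit:
drive_tool(commands="0 1.3 30 0 0 0 0.2; 0 1.3 55 0 0 0 0.2; 0 1.3 78 0 0 0 0.2; 0 1.3 92 0 0 0 0.2; 0 1.3 97.5 0 0 0 0.2; 0 1.3 97.5 0 0 0 0.2; 0 1.3 97.5 0 0 0 0.2")

```text
clock: 38.7
position: [572.4, 98.7, 89.8]
orientation: [0.648, 0.762, 0.001, 0.0]
contact_force: [-0.0, -0.2, 0.1]
width: 52.7
```

Emit:
drive_tool(commands="0 0 0 0 0 0 -0.2; 0 0 0 0 0 0 -0.4; 0 0 0 0 0 0 -0.6; 0 0 0 0 0 0 -0.8; 0 0 0 0 0 0 -0.8; 0 0 -0.8 0 0 0 -0.8; 0 0 -1.8 0 0 0 -0.8; 0 0 -1.8 0 0 0 -0.8; 0 0 -1.8 0 0 0 -0.8")

```text
clock: 39.83
position: [571.3, 98.5, 90.4]
orientation: [0.648, 0.762, -0.0, -0.0]
contact_force: [-0.6, -1.5, -4.5]
width: 23.7
```

```bash
python3 -c "
from h import *
print(force(8))"
```

```text
(array([-0.25, -1.64, -4.25]), array([[-1.000e-01,  1.272e+02,  9.080e+01]]), 40.225)
```

Emit:
drive_tool(commands="0 0 0.6 0 0 0 -0.8; 0 0 1.2 0 0 0 -0.8; 0 0 1.8 0 0 0 -0.8; 0 0 2 0 0 0 -0.8; 0 0 2 0 0 0 -0.8")

```text
clock: 40.85
position: [572.1, 98.8, 89.1]
orientation: [0.648, 0.762, 0.0, 0.0]
contact_force: [0.0, -1.4, 1.8]
width: 23.8
```

```bash
python3 -c "
from h import *
print(force(3))"
```

```text
(array([ 0.07, -1.73,  1.78]), array([[  0.4, 127.1,  89.1]]), 41.0)
```

Emit:
drive_tool(commands="0 0 0 0 0 0 -0.4; 0 0 0 0 0 0 -0.2; 0 0 0 0 0 0 0; 0 0 0 0 0 0 0.2; 0 0 0 0 0 0 0.2; 0 0 -20 0 0 0 0.2; 0 0 -60 0 0 0 0.2; 0 0 -110 0 0 0 0.2; 0 0 -150 0 0 0 0.2")

```text
clock: 42.12
position: [572.0, 98.8, 240.7]
orientation: [0.648, 0.762, 0.0, 0.0]
contact_force: [0.8, -0.7, -0.6]
width: 52.6
```

Emit:
drive_tool(commands="0 -60 -20 0 0 0 0.2; 0 -120 -20 0 0 0 0.2; 0 -150 -20 0 0 0 0.2; 0 -150 -20 0 0 0 0.2; 0 -150 -20 0 0 0 0.2")

```text
clock: 42.75
position: [425.1, 74.8, 259.3]
orientation: [0.648, 0.762, 0.001, 0.001]
contact_force: [0.4, -1.0, -0.3]
width: 52.3
```

```bash
python3 - <<'E'
from h import *
T=shot("top","pics/t15.png"); S=shot("side","pics/s15.png")
a=[]
for f in ("14","15"):
    crop(S[0],cv2.imread(f"pics/s{f}.png"),(260,140,380,320),"pics/a.png",3.3); a.append(cv2.imread("pics/a.png"))
cv2.imwrite("pics/s15c.png",np.hstack(a)); a=[]
for f in ("14","15"):
    crop(T[0],cv2.imread(f"pics/t{f}.png"),(245,170,425,238),"pics/a.png",4.4); a.append(cv2.imread("pics/a.png"))
cv2.imwrite("pics/t15c.png",np.vstack(a)[:600])
print(env.get_obs()["clock"])
E
```

```text
42.85
```

View pics/s15c.png

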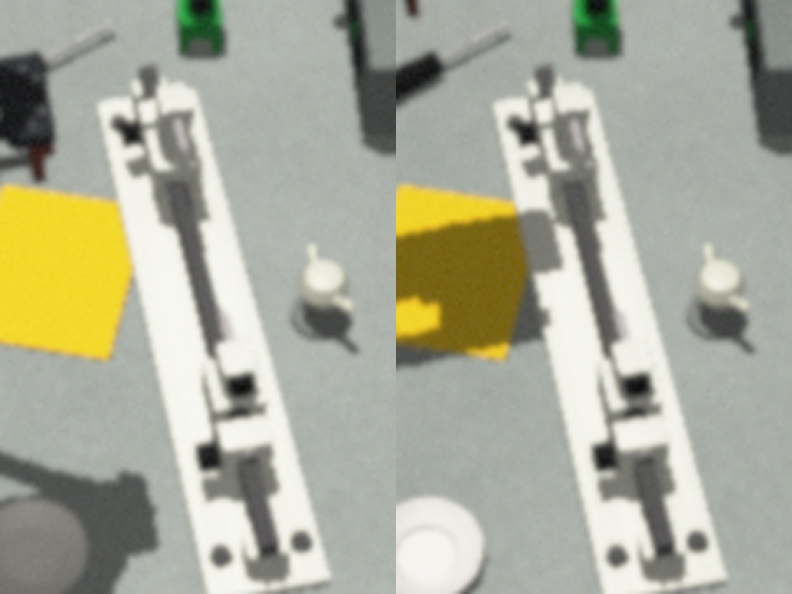

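View pics/t15c.png

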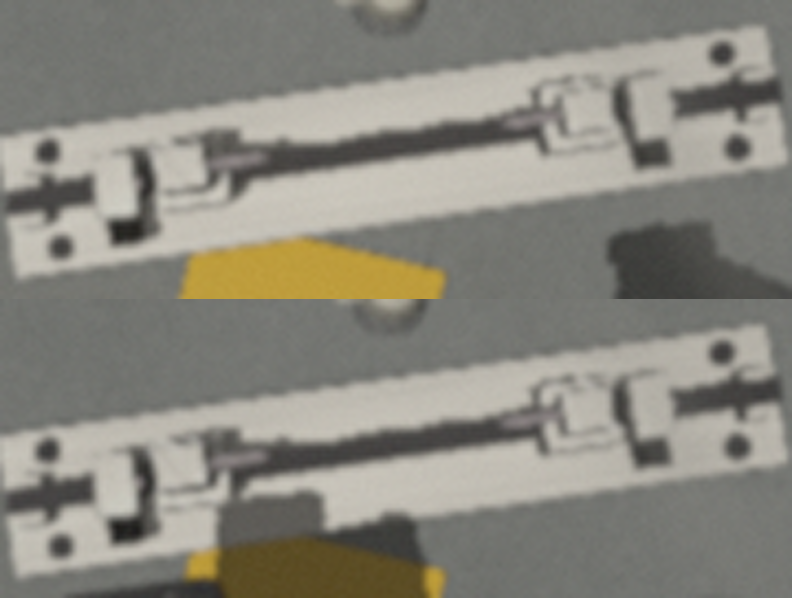

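View pics/s15.png

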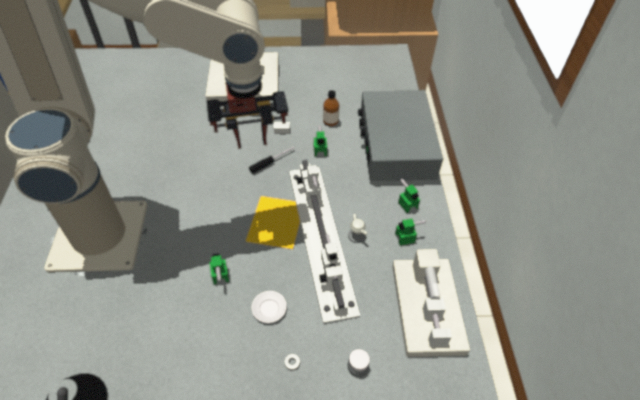

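```bash
python3 -c "
from h import *
print(env.hand_in())"
```

```text
the job is handed in; nothing more can be done
None
```

The carriers are swapped and the job is handed in at about 43 s of the 70 s allowed; the hand-in gave no verdict.

**What I did:**
- I parked the low carrier on the mat with a quarter turn.
- I slid the tall one along the rail to the left (+y) end.
- I regrasped the low one, turned it a second quarter, set it down at the right (-y) end and pressed it against the buffer.
- Each buffer was pressed about 5 mm before I let go.

**Last checks:**
- **Buffers:** after the first release I regripped each carrier and lifted it 1–2 mm. The left buffer pushed back with about 1.6 N (3.3 mm in) and the right with about 1.8 N (3.6 mm in), against the allowed 0.5 to 11 mm. I then set both down and let go again. I did not repeat the force check, but the pictures before and after show no visible shift.
- **Position:** the gripper's pose puts the tall carrier about 126 mm from the middle and the low one about 108 mm. Both are astride the rail with pointers facing in.
- **Seating:** the tall carrier was pressed fully down before I let go. The low one's force reading was about 1 N short of that, so it dropped the last fraction on release, and I did not measure its final height.
- **Bystanders and arm:** the bystanders visible in the last side picture look unmoved, and the arm is clear of everything.

**Disagreements:** the two cameras put the rail's middle 1 to 3 mm apart. They placed the tall carrier anywhere from 123 to 126 mm from the middle, about 1.5 to 2 mm off the line I used for the rail. That is within the camera calibration, so I relied on the gripper's pose and the forces instead.

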